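Line up pipe fittings on the sloping rack

ROBOT

A 6-joint arm with a two-finger parallel gripper is mounted at the origin on the work surface. World frame = base frame: x ahead of the robot, y to its left, z up, the work surface at z = 0. Lengths are in m, angles in degrees, forces in N, time in s.
With the tool pointing down it reaches from about 0.375 to 0.9 m from the base axis. Payload 3.1 kg.
Tool frame: the origin (TCP) lies on the centre line of the jaws, within the pads' length; the fingertips stand 19 mm ahead of it and the grasp point (between the pads) is the TCP (tips_ahead is the distance from the TCP to the fingertips, in m); z points along the fingers, y is the line along which they close (so a half turn about z gives the same grasp; the last joint's range is limited). The gripper opens to 87 mm and grips with 3 to 60 N. Pads are 19 mm wide; open, the fingers measure 117 mm over their backs; the gripper's body (75 mm by 190 mm) begins 51 mm behind the grasp point.
Start: joints at [56.522, 30.224, 82.088, -0, 67.689, -10.227], TCP at [0.247, 0.574, 0.242] pointing down, gripper open.
Joint ranges: [-176.69, 176.69], [-43.24, 126.21], [12.49, 139.97], [-82, 262], [0, 151.66], [-163.58, 163.58]. Speed limits (degrees/s): [159.86, 159.86, 180, 180, 180, 180].

INTERFACE

Orientations are given as a 3x3 rotation matrix whose columns are the frame's x, y, z axes.
In Python, from rig import read_state, capture, hand_in, trace, landmark_of, tips_ahead gives the robot as it stands.
- The arm moves only by the shell command python3 -m jog 'ROWS'. ROWS is JSON, a list of rows, each an object of numbers: "tx", "ty", "tz": the shift along the tool's x, y, z in cm; "roll": the turn about the tool's z in rad; "jaw": the opening, from 0 (shut) to 1 (fully open). A call has 1 to 8 rows; each row shifts and turns the commanded pose from where the row before left it, along the tool's axes as they then stand; what a row does not reach is not made up. A row lasts 1/10 s, in which the tool goes at most 50 mm and 8.59 degrees, less where a joint would pass 70% of its speed; a pose out of reach is approached as far as the arm can. A call with a gripper value outside its range is refused whole. The fingers move at their own pace and stop on an object; the grip force is fixed at half the most. Time passes only in rows, so rows that do not move let the fingers close. It gives the time, the measured TCP pose, the force, the opening and the grip force at its end, in the units of the state.
- read_state(): the state, without advancing time (a new reading comes with each control period).
- capture(name): name is "scene" or "top"; returns a dict with "img" (420x560x3 uint8, red, green, blue), "vertical_fov" (degrees; the focal length in pixels is half the picture's height over the tangent of half this angle, whatever the lens; pixels are square), "cx", "cy" (the principal point, pixels), "k1" (the pictures are not rectified: a ray, as slopes to the right and down, at radius r is drawn at 1 + k1 r^2 times it, then the intrinsics apply), "cam_to_world" (4x4, takes a point from camera to world coordinates). Camera axes: x right, y up, looking along -z (the intrinsics and any distortion apply to the point x, -y, -z); pixel columns grow to the right and rows downward; lengths in m; the calibration is good to about 2 mm. A picture is of the moment at which its call begins. There is no depth.
- hand_in(): hands the job in; it is judged then, once.
Trained networks look in the newest picture that a camera, given by its name, has taken for a name from the list of things; names that differ only in an ending like _2 or _b are one class to them, and where a whole thing is asked for, a point or a joint stands for the part that bears it (a point fixed in the world has none). Each returns a list of dicts, best first, with "p" (0 to 1); they miss things now and then, are a little off and sometimes report something else, mostly with a low value. They report only what shows in the picture. A call takes as long as a camera call. They do not tell look-alikes from the thing itself.
- trace(camera, thing): "pixels" (420x560 bool, what is visible of it) and "bbox" ([left, top, width, height] in pixels, round what is visible of it).
- landmark_of(camera, thing): "point" ([row, column] in pixels: a listed point, or the origin of a listed thing).
The state is a dict: "time_s": time; "joint_positions": joint angles; "qvel": joint speeds; "tau": joint torques, N m; "position": TCP position; "tcp_rot": TCP orientation; "force": force on the tool from outside, world axes, zero at the start; "moment": the same for the moment, N m; "opening": opening from 0.0 (shut) to 1.0 (fully open); "grasp_force": force on a finger pad.
Only numpy, scipy, OpenCV 4.12 (cv2) and the standard library are available. Lean on these libraries where they do the work, as an engineer would, in place of code of your own. Each camera call takes 0.05 s, during which the arm holds its last target. There are 200 camera calls.

TASK

Set the three open black fittings standing loose on the bench onto the sloping rack, mouths up and flat on its deck, in one neat row along the front lip, starting at the blue end wall. Finish with the red stop slid up against the row, closing it so that no gaps are left. Leave the fitting with the orange plug, the screwdriver and the roll of tape where they are.

Things in the scene. Friction and masses are not known exactly. Their poses are not given: they have to be found in the camera images.
- fitting_a: black plastic threaded pipe fitting, a round socket 52 mm in diameter and 66 mm high, standing upright with its open mouth (42 mm wide, 26 mm deep) up; about 120 g; stands flat on its closed bottom. Origin at the centre of its underside, z axis up through the mouth. The three black fittings are interchangeable
- fitting_b: black plastic threaded pipe fitting, a round socket 52 mm in diameter and 66 mm high, standing upright with its open mouth (42 mm wide, 26 mm deep) up; about 120 g; stands flat on its closed bottom. Origin at the centre of its underside, z axis up through the mouth. The three black fittings are interchangeable
- fitting_c: black plastic threaded pipe fitting, a round socket 52 mm in diameter and 66 mm high, standing upright with its open mouth (42 mm wide, 26 mm deep) up; about 120 g; stands flat on its closed bottom. Origin at the centre of its underside, z axis up through the mouth. The three black fittings are interchangeable
- deck: white rack deck sloping 28 deg, low edge to the robot. Origin: inside corner of deck face, front lip and end wall, 50 mm over the bench. x runs up the slope from the lip, z is square to the deck face (up, towards the robot), y runs along the lip to the end wall; the row runs to -y. Deck face z = 0, x 0 to 150 mm, y 0 to -266 mm; open at the -y end. Its rack is fixed to the bench
- lip (a point): top of the blue front lip (8 mm thick, 14 mm high over the deck face, at the deck's x = -8 to 0), point at x = -4, y = -129, z = 14 mm in the deck frame. A fitting touching the lip has its centre at x = 26 mm in the deck frame
- end_wall (a point): top middle (x = 75, y = 4, z = 45 mm in the deck frame) of the blue end wall (8 mm thick, 45 mm high over the deck face, at the deck's y = 0 to +8). The first fitting of the row, touching it, has its centre at y = -26 mm in the deck frame, the next ones 52 mm further each
- rod (a point): middle of the steel guide rod of the stop, running the length of the deck: 10 mm thick, along the deck's y, at x = 140 mm, z = 20 mm in the deck frame, middle at y = -133 mm
- stop (a joint): position (m) of the red sliding stop: its flat face towards the row lies at y = -0.226 + value in the deck frame; it grows towards the end wall, range 0 to 0.11, starts between 0 and 0.025. Three touching fittings against the wall leave it at 0.070. Takes 3 to 5 N to slide; stays where left
- stop_tab (a point): tab on top of the red stop, mid-thickness, at x = 26, z = 85 mm in the deck frame. The stop is an upright plate 10 mm thick (along the deck's y), x = 9 to 94 mm, up to z = 65 mm, with the tab (34 mm wide, x = 9 to 43, also 10 mm thick) on it up to z = 98 mm. Pinch the tab, or push the plate from behind
- reject: bystander: the same black fitting, closed with an orange plug (70 mm high with it), standing upright on the bench; origin at the centre of its underside
- screwdriver: bystander: a screwdriver with a red handle, about 200 mm long, lying on the bench before the rack; its long axis is x, the handle towards its -x
- tape: bystander: an empty yellow tape core, a ring 84 mm in diameter and 24 mm high, lying flat on the bench; origin at the centre of its underside
There are look-alikes about, which are no part of the job. Leave any purple look-alike of the fitting_b alone.

How it is judged:
By the outcome, as a careful person would: the job done as asked, in the order asked, and still so for the second after the job is handed in, with the robot touching nothing.
It also fails if it takes over 72 s, if anything falls off the work surface, if the arm or the gripper's body presses on something with over 40 N, if the wrist force passes 120 N, or if a joint passes its speed limit or range.

## Working session

There is one attempt and no reset: what is moved stays moved. The work goes in short steps, Python scripts to look and compute and a shell command to move; the robot and the scene stay as the last step left them, time stands still between calls to the robot, and variables do not carry over. Pictures are saved under pics/ and viewed, at most 10 in all, crops included, and the job is handed in when it is done.

```bash
mkdir -p pics; ls; cat > h.py <<'E'
import numpy as np, cv2, json
from rig import *
def px2ray(c,row,col):
    h=c["img"].shape[0]; f=h/2/np.tan(np.radians(c["vertical_fov"])/2)
    K=np.array([[f,0,c["cx"]],[0,f,c["cy"]],[0,0,1.]])
    u=cv2.undistortPoints(np.array([[[col,row]]],float),K,np.array([c["k1"],0,0,0,0.]))[0,0]
    M=np.array(c["cam_to_world"]); d=M[:3,:3]@np.array([u[0],-u[1],-1.]); return M[:3,3],d/np.linalg.norm(d)
def at_z(c,row,col,z):
    o,d=px2ray(c,row,col); return o+d*(z-o[2])/d[2]
def tri(rays):
    A=sum(np.eye(3)-np.outer(d,d) for o,d in rays); b=sum((np.eye(3)-np.outer(d,d))@o for o,d in rays)
    return np.linalg.solve(A,b)
def proj(c,P):
    M=np.array(c["cam_to_world"]); p=M[:3,:3].T@(np.array(P)-M[:3,3]); x,y=p[0]/-p[2],-p[1]/-p[2]
    h=c["img"].shape[0]; f=h/2/np.tan(np.radians(c["vertical_fov"])/2); s=1+c["k1"]*(x*x+y*y)
    return c["cy"]+f*s*y, c["cx"]+f*s*x
E
python3 - <<'E'
from h import *
print({k:v for k,v in read_state().items() if k in("position","tcp_rot","force","opening","time_s")}, tips_ahead)
C={}
for n in("scene","top"):
    c=C[n]=capture(n); cv2.imwrite(f"pics/{n}0.png",c["img"][:,:,::-1]); print(n,np.round(c["cam_to_world"],3).tolist(),c["vertical_fov"],c["k1"])
    for t in("fitting_a","reject","tape","screwdriver","deck","lip","end_wall","rod","stop_tab"):
        z={"lip":.06,"end_wall":.12,"deck":.05,"rod":.13,"stop_tab":.13}.get(t,0)
        for r in landmark_of(n,t):
            if r["p"]>.2: print(t,np.round(r["p"],2),np.round(r["point"],1),np.round(at_z(c,*r["point"],z),3))
E
```

```text
pics
{'time_s': 0.0, 'position': array([0.24628619, 0.57367174, 0.24058694]), 'tcp_rot': array([[-9.18809300e-01,  3.94700004e-01, -1.17299145e-03],
       [ 3.94701573e-01,  9.18807629e-01, -1.79118556e-03],
       [ 3.70772545e-04, -2.10873952e-03, -9.99997708e-01]]), 'force': array([ 0.76838681,  0.5903171 , -0.33497218]), 'opening': 1.0025204306656652} 0.019
scene [[-0.418, -0.566, 0.71, 1.155], [0.908, -0.255, 0.331, 0.321], [-0.007, 0.784, 0.621, 0.616], [0.0, 0.0, 0.0, 1.0]] 54.197517046510086 -0.03841021595154901
fitting_a 0.96 [182.4 265.7] [ 0.351 -0.087  0.   ]
fitting_a 0.94 [232.8 207.7] [ 0.587 -0.119  0.   ]
fitting_a 0.92 [189.5 185. ] [ 0.466 -0.265  0.   ]
fitting_a 0.74 [199.5 229.2] [ 0.456 -0.137  0.   ]
fitting_a 0.66 [208.8 259.8] [ 0.459 -0.05   0.   ]
fitting_a 0.36 [223.9 346.6] [0.427 0.159 0.   ]
reject 0.69 [213.5 150.9] [ 0.583 -0.282  0.   ]
reject 0.53 [230.1 207.7] [ 0.579 -0.124  0.   ]
tape 0.9 [287.9 207. ] [ 0.727 -0.032  0.   ]
screwdriver 0.53 [205.  335.6] [0.369 0.113 0.   ]
deck 0.61 [243.4 403.8] [0.497 0.296 0.05 ]
deck 0.48 [198. 228.] [ 0
[... 525 characters left out ...]
.65 [296.7 325.8] [ 0.353 -0.082  0.   ]
fitting_a 0.6 [242.4 152.8] [0.485 0.326 0.   ]
fitting_a 0.6 [170.  199.4] [0.661 0.219 0.   ]
fitting_a 0.55 [252.3 404.6] [ 0.454 -0.273  0.   ]
reject 0.72 [198.1 404.2] [ 0.585 -0.28   0.   ]
tape 0.68 [144.3 298.3] [ 0.724 -0.025  0.   ]
screwdriver 0.89 [291.1 242.4] [0.368 0.113 0.   ]
screwdriver 0.23 [244.4 156.2] [0.48  0.318 0.   ]
deck 0.65 [249.5 406.3] [ 0.459 -0.261  0.05 ]
deck 0.57 [246.  156.2] [0.473 0.303 0.05 ]
lip 0.8 [229.9 217.7] [0.507 0.164 0.06 ]
end_wall 0.75 [218.6 145.2] [0.527 0.307 0.12 ]
rod 0.9 [172.3 201. ] [0.623 0.19  0.13 ]
rod 0.31 [218.9 142.8] [0.525 0.309 0.13 ]
stop_tab 0.93 [223.  251.1] [0.514 0.084 0.13 ]
```

```bash
python3 -c "
import cv2,numpy as np
a=cv2.imread('pics/scene0.png');b=cv2.imread('pics/top0.png')
cv2.imwrite('pics/both.png',cv2.resize(np.vstack([a,b]),(400,600)))"
```

```text
(no output)
```

View pics/top0.png

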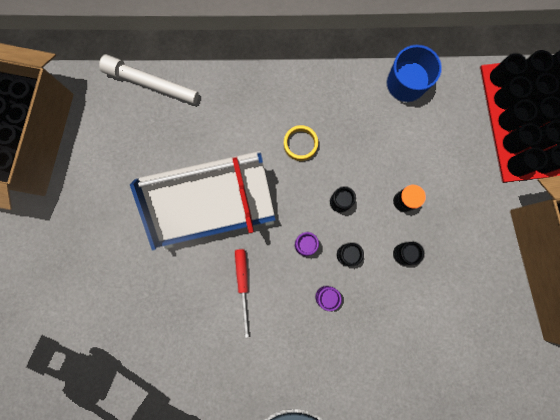

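View pics/scene0.png

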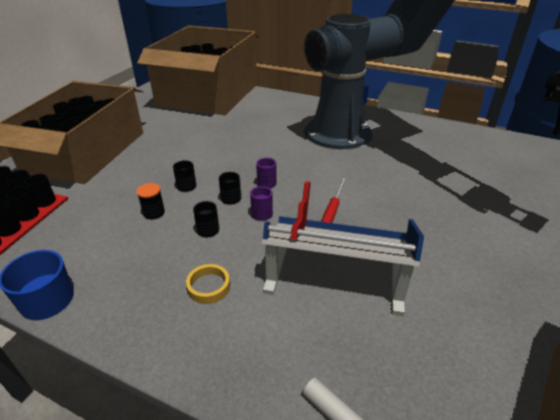

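The top view shows the open black fittings at about (row 200, col 343), (253, 350) and (253, 408). These could be confused with them: the purple look-alikes at (243, 307) and (298, 329), the orange-plugged reject at (197, 412), and the black ones in the trays at the right and left edges. Next I fit the deck pose, find the stop value and refine the fitting centres.

```bash
cat > m.py <<'E'
from h import *
from scipy.optimize import least_squares
L={"lip":(-4,-129,14),"end_wall":(75,4,45),"rod":(140,-133,20),"deck":(0,0,0)}
def T(p):
    s,c=np.sin(np.radians(28)),np.cos(np.radians(28)); a=p[2]
    ux=np.array([np.cos(a),np.sin(a),0]);uz=np.array([0,0,1.])
    X=c*ux+s*uz; Z=-s*ux+c*uz; Y=np.cross(Z,X); return np.array([X,Y,Z]).T,np.array([p[0],p[1],.05])
def w(p,q): R,o=T(p); return o+R@(np.array(q)/1000)
if __name__=="__main__":
    C={n:capture(n) for n in("scene","top")}; O=[];best={}
    for n,c in C.items():
        for t in L:
            r=landmark_of(n,t)
            if t=="deck": r=[q for q in r if np.linalg.norm(at_z(c,*q["point"],.05)[:2]-[.485,.3])<.05]
            if r: O.append((n,t,r[0]["point"]))
        best[n]=landmark_of(n,"stop_tab")[0]["point"]
    f=lambda p:np.concatenate([np.subtract(proj(C[n],w(p,L[t])),q) for n,t,q in O])
    s=least_squares(f,[.48,.3,.2],loss="soft_l1"); p=s.x; np.save("deck.npy",p)
    print(p,[(n,t,np.round(e,1).tolist()) for (n,t,_),e in zip(O,f(p).reshape(-1,2))])
    R,o=T(p)
    X=tri([px2ray(C[n],*best[n]) for n in C]); print("tab deck mm",R.T@(X-o)*1000)
    s1=least_squares(lambda y:np.concatenate([np.subtract(proj(C[n],w(p,(26,y[0],85))),best[n]) for n in C]),[-220.]); print("tab y",s1.x,"face value",s1.x+5+226)
    fs={n:trace(n,"fitting_a") for n in C}
    for g in [(.573,-.131),(.448,-.133),(.454,-.273)]:
        ob=[]
        for n,c in C.items():
            l=[r["point"] for r in landmark_of(n,"fitting_a")]
            l=[q for q in l if np.linalg.norm(at_z(c,*q,0)[:2]-g)<.03]
            if l: ob.append(px2ray(c,*l[0])); print("  ",n,"lm",at_z(c,*l[0],0)[:2].round(4))
            # fit silhouette: centroid of predicted cylinder hull vs mask bbox
            r0,c0=proj(c,(*g,.033))
            m=[r for r in fs[n] if abs(r["bbox"][0]+r["bbox"][2]/2-c0)<14 and abs(r["bbox"][1]+r["bbox"][3]/2-r0)<14]
            if m:
                b=m[0]["bbox"]
                th=np.linspace(0,6.28,40)
                def bb(x):
                    P=np.array([proj(c,(x[0]+.026*np.cos(t),x[1]+.026*np.sin(t),z)) for t in th for z in(0,.066)])
                    lo,hi=P.min(0),P.max(0); return [(lo[1]+hi[1]-2*b[0]-b[2]+1)/2,(lo[0]+hi[0]-2*b[1]-b[3]+1)/2]
                print("  ",n,"bbox fit",least_squares(bb,g,diff_step=1e-3).x.round(4),b,m[0]["p"])
        if len(ob)>1: print(" tri",tri(ob).round(4))
    b=cv2.resize(C["top"]["img"][170:320,280:450,::-1],None,fx=3.5,fy=3.5); cv2.imwrite("pics/crop1.png",b)
    st=read_state(); print(R.tolist(), st["position"])
E
python3 m.py
```

```text
[0.48279768 0.29153428 0.26957311] [('scene', 'lip', [-0.3, -6.9]), ('scene', 'end_wall', [-0.4, 2.5]), ('scene', 'rod', [1.5, -0.4]), ('scene', 'deck', [-3.9, 2.5]), ('top', 'lip', [2.5, -0.7]), ('top', 'end_wall', [0.1, -0.7]), ('top', 'rod', [-1.6, 1.0]), ('top', 'deck', [-0.6, 5.0])]
tab deck mm [  10.61791345 -204.72570997   88.91630557]
tab y [-204.28760236] face value [26.71239764]
   scene lm [ 0.5871 -0.1232]
   scene bbox fit [ 0.5802 -0.1232] [190.9, 201.8, 30.2, 36.3] 0.77
   top lm [ 0.5824 -0.1237]
   top bbox fit [ 0.584  -0.1185] [329.0, 182.8, 23.7, 28.5] 0.97
 tri [ 0.5834 -0.1251 -0.0038]
   scene lm [ 0.4479 -0.135 ]
   scene bbox fit [ 0.4508 -0.1376] [217.4, 172.2, 24.1, 31.7] 0.96
   top lm [ 0.4447 -0.1414]
   top bbox fit [ 0.45   -0.1349] [336.6, 242.7, 27.0, 23.4] 0.63
 tri [ 0.4439 -0.1401 -0.004 ]
   scene bbox fit [ 0.4544 -0.2638] [173.8, 161.1, 24.7, 32.3] 0.64
   top lm [ 0.4512 -0.2718]
   top bbox fit [ 0.4532 -0.2725] [395.5, 239.4, 29.5, 26.0] 0.8
[[0.8510596531699862, -0.2663199846161581, -0.45251644449702855], [0.2351465893470632, 0.9638846745301274, -0.1250296593788621], [0.4694715627858908, 0.0, 0.882947592858927]] [0.24666614 0.57424719 0.2415638 ]
```

View pics/crop1.png

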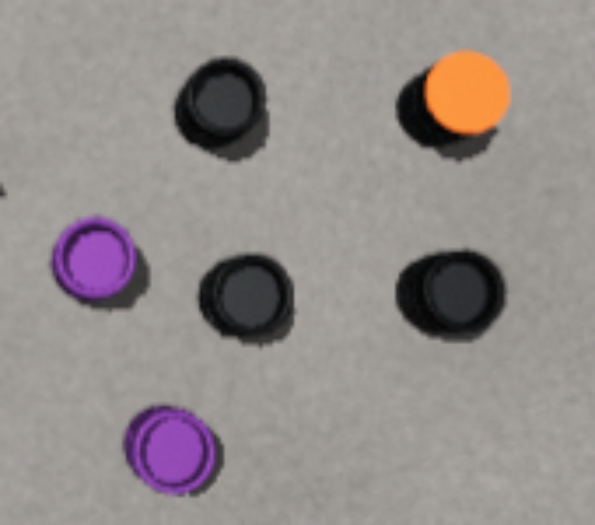

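The crop shows three open black mouths at crop pixels (225, 96), (250, 296) and (462, 290). The two purple ones and the orange-plugged one are clearly distinct. Next I check the deck fit with an overlay and average several network readings.

```bash
cat > m2.py <<'E'
from m import *
C={};O=[];tab=[]
for k in range(3):
    for n in("scene","top"):
        c=C[n]=capture(n)
        for t in("lip","end_wall","rod"):
            r=landmark_of(n,t)
            if r: O.append((n,t,r[0]["point"]))
        r=landmark_of(n,"stop_tab"); tab.append((n,r[0]["point"]))
f=lambda p:np.concatenate([np.subtract(proj(C[n],w(p,L[t])),q) for n,t,q in O])
p=least_squares(f,np.load("deck.npy"),loss="soft_l1").x; np.save("deck.npy",p)
print(p,[(n,t,np.round(e,1).tolist()) for (n,t,_),e in zip(O,f(p).reshape(-1,2))])
s1=least_squares(lambda y:np.concatenate([np.subtract(proj(C[n],w(p,(26,y[0],85))),q) for n,q in tab]),[-220.]);print("stop value",s1.x+231)
v=s1.x[0]
for rc in[(197.4,344.3),(254.6,351.4),(252.9,412)]: print(at_z(C["top"],*rc,.066).round(4))
E3=[[(0,0,0),(0,-266,0),(150,-266,0),(150,0,0),(0,0,0)],[(-8,0,14),(-8,-266,14)],[(0,0,14),(0,-266,14)],[(-8,0,45),(150,0,45),(150,8,45),(-8,8,45),(-8,0,45)],[(140,0,20),(140,-266,20)],[(9,v,65),(94,v,65)],[(9,v,98),(43,v,98)]]
out=[]
for n,(r0,r1,c0,c1) in{"top":(145,255,125,285),"scene":(175,285,255,435)}.items():
    k=5 if n=="top" else 4.4; im=cv2.resize(C[n]["img"][r0:r1,c0:c1,::-1],None,fx=k,fy=k,interpolation=cv2.INTER_CUBIC)
    for e in E3:
        q=np.array([proj(C[n],w(p,x)) for x in e]); q=((q-[r0,c0]+.5)*k)[:,::-1].astype(np.int32); cv2.polylines(im,[q],False,(0,255,0),1)
    out.append(im); cv2.imwrite(f"pics/ov_{n}.png",im)
E
python3 m2.py
```

```text
Traceback (most recent call last):
  File "m2.py", line 9, in <module>
    r=landmark_of(n,"stop_tab"); tab.append((n,r[0]["point"]))
                                               ~^^^
IndexError: list index out of range
```

```bash
sed -i 's/tab.append((n,r\[0\]\["point"\]))/tab+=[(n,q["point"]) for q in r[:1]]/' m2.py; python3 m2.py
```

```text
[0.48275678 0.2946333  0.2445687 ] [('scene', 'lip', [1.7, -2.3]), ('scene', 'end_wall', [-1.6, 0.0]), ('scene', 'rod', [0.5, 3.0]), ('top', 'lip', [0.0, 0.3]), ('top', 'end_wall', [0.4, 1.7]), ('top', 'rod', [-0.2, -1.2]), ('scene', 'lip', [-2.8, 0.3]), ('scene', 'end_wall', [0.2, 0.0]), ('scene', 'rod', [0.5, -1.9]), ('top', 'lip', [0.9, -2.1]), ('top', 'end_wall', [-0.5, 1.4]), ('top', 'rod', [-0.7, 0.5]), ('scene', 'lip', [-1.2, -2.8]), ('scene', 'end_wall', [-0.1, 2.2]), ('scene', 'rod', [3.7, 0.6]), ('top', 'lip', [3.0, -1.0]), ('top', 'end_wall', [-1.6, -0.7]), ('top', 'rod', [1.2, 1.5])]
stop value [22.13894476]
[ 0.5771 -0.1231  0.066 ]
[ 0.4482 -0.134   0.066 ]
[ 0.4506 -0.2678  0.066 ]
```

View pics/ov_top.png

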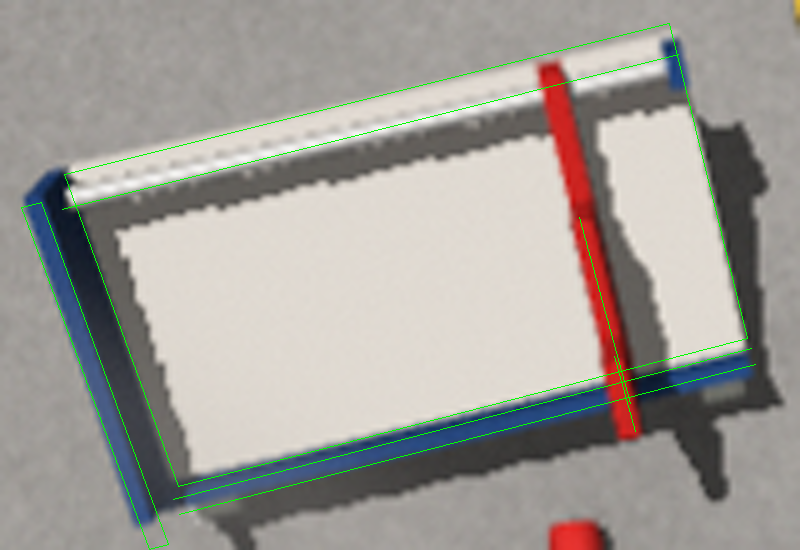

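View pics/ov_scene.png

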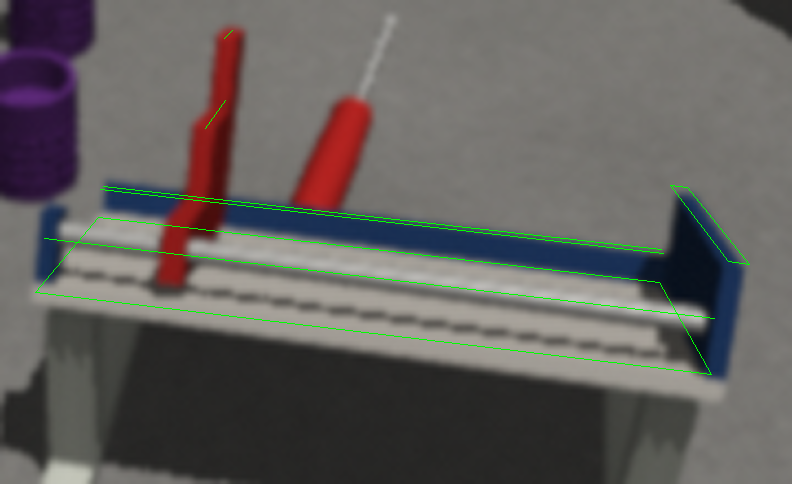

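The overlay is a few pixels off, mainly in yaw: the real lip slopes about 0.22 where the model has 0.26. I refine the deck pose on actual image edges.

```bash
cat > m3.py <<'E'
from m import *
from scipy.ndimage import map_coordinates as mc
C={n:capture(n) for n in("scene","top")}
I={n:cv2.GaussianBlur(C[n]["img"].astype(float),(0,0),.6) for n in C}
# cam, endpoints, mode, channel
E3=[("top",(0,-25,14),(0,-185,14),"e",0),("top",(25,0,45),(130,0,45),"e",2),("top",(10,-266,0),(60,-266,0),"e",0),("top",(140,-20,20),(140,-180,20),"p",1),
 ("scene",(-8,-20,14),(-8,-170,14),"e",0),("scene",(140,-20,20),(140,-180,20),"p",1),("scene",(0,-30,0),(0,-170,0),"e",0),("scene",(20,0,45),(130,0,45),"e",2)]
def prof(p,R,verbose=False):
    out=[];tt=np.arange(-R,R+.01,.1)
    for n,a,b,mode,ch in E3:
        A,B=np.array(proj(C[n],w(p,a))),np.array(proj(C[n],w(p,b))); d=(B-A)/np.linalg.norm(B-A); nn=np.array([-d[1],d[0]])
        es=[]
        for s in np.linspace(0,1,12):
            P=A+(B-A)*s; v=mc(I[n][:,:,ch],(P[:,None]+nn[:,None]*tt),order=1); v=cv2.GaussianBlur(v[None],(0,0),4)[0] if 0 else v
            g=np.abs(np.gradient(v)) if mode=="e" else v
            es.append(tt[np.argmax(np.convolve(g,np.ones(5),"same")[3:-3])+3])
        out.append((n,a,b,nn,A,B,np.median(es),es))
    return out
p=np.load("deck.npy"); p=np.array([p[0]-.002,p[1],.215])
for R in(6,4,3,3):
    obs=[]
    for (n,a,b,nn,A,B,m,es) in prof(p,R):
        for s,e in zip(np.linspace(0,1,12),es): obs.append((n,np.array(a)+(np.array(b)-a)*s,nn,A+(B-A)*s+nn*e))
    f=lambda q:[nn@(np.array(proj(C[n],w(q,P)))-t) for n,P,nn,t in obs]
    p=least_squares(f,p,loss="soft_l1",f_scale=.5).x; print(p)
for o in prof(p,3): print(o[0],o[1],np.round(o[7],1))
np.save("deck.npy",p)
v=float(input() or 0) if 0 else -204
lines=[[(0,0,0),(0,-266,0),(150,-266,0),(150,0,0),(0,0,0)],[(0,0,14),(0,-266,14)],[(-8,0,14),(-8,-266,14)],[(0,0,45),(150,0,45),(150,8,45),(0,8,45),(0,0,45)],[(140,0,20),(140,-266,20)]]+[[(9,y,65),(94,y,65)] for y in(-204,-214)]+[[(9,y,98),(43,y,98)] for y in(-204,-214)]
ims=[]
for n,(r0,c0) in{"top":(150,125),"scene":(178,262)}.items():
    k=4.6; im=cv2.resize(C[n]["img"][r0:r0+106,c0:c0+165,::-1],None,fx=k,fy=k,interpolation=cv2.INTER_CUBIC)
    for e in lines:
        q=np.array([proj(C[n],w(p,x)) for x in e]); q=((q-[r0,c0]+.5)*k)[:,::-1].astype(np.int32); cv2.polylines(im,[q],False,(0,255,0),1)
    ims.append(im)
im=np.vstack(ims); cv2.imwrite("pics/ov2.png",cv2.resize(im,None,fx=600/im.shape[0],fy=600/im.shape[0],interpolation=cv2.INTER_AREA))
E
python3 m3.py
```

```text
[0.48650126 0.29733312 0.21486802]
[0.48649789 0.29735646 0.2156256 ]
[0.48652162 0.29743312 0.21511757]
[0.48649957 0.29738155 0.21548266]
top (0, -25, 14) [1.5 1.4 1.5 1.1 1.6 1.2 1.1 1.2 1.1 1.3 1.2 1.4]
top (25, 0, 45) [0.2 0.3 0.4 0.4 0.5 0.5 0.5 0.3 0.2 0.4 0.4 0.5]
top (10, -266, 0) [ 0.1 -0.1  0.  -0.2 -0.2  0.   0.  -0.3 -0.2 -0.3  0.  -0.1]
top (140, -20, 20) [0.2 0.5 0.2 0.6 0.2 0.5 0.1 0.6 0.1 0.5 0.1 0.5]
scene (-8, -20, 14) [-0.1  0.1  0.  -0.2 -0.3 -0.4  0.1  0.  -0.1 -0.2  0.  -0.5]
scene (140, -20, 20) [-1.6 -1.8 -2.2 -2.1 -2.  -1.9 -1.8 -1.8 -2.3 -2.1 -2.1 -2. ]
scene (0, -30, 0) [-0.9 -0.7 -0.9 -0.4 -0.5 -0.7 -0.9 -0.7 -0.9 -0.4 -0.5 -0.7]
scene (20, 0, 45) [-2.7 -0.4 -0.1 -0.3  0.  -0.2 -0.3 -0.1 -0.3 -0.2 -0.3 -0.4]
```

View pics/ov2.png

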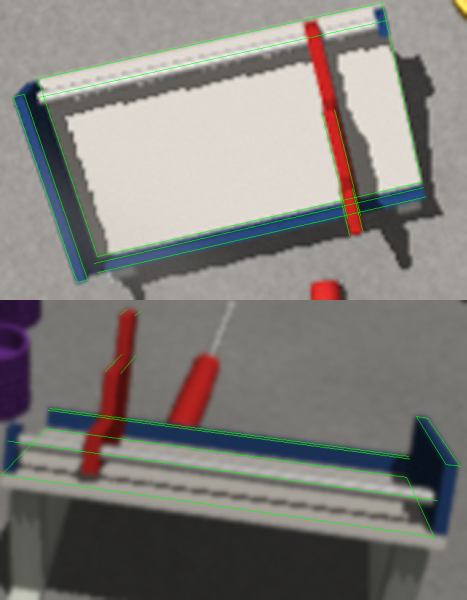

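The overlay now fits in both views: yaw 0.2155, and the stop is at about 0.022–0.024. Rim centres agree with the masks to a few mm. First I roll to line up with the deck, then slide the stop back to make room. The tool can't tilt, so each fitting will be rolled onto the slope while held in the grip.

```bash
cat >> h.py <<'E'
def D(x,y,z):
    import m; return m.w(np.load("deck.npy"),(x,y,z))
def need(P):
    s=read_state(); R=np.array(s["tcp_rot"]); d=R.T@(np.array(P)-s["position"])*100
    p=np.load("deck.npy"); yaw=np.arctan2(-R[0,1],R[1,1])
    print("tx ty tz cm",d.round(2),"roll",round(-(p[2]-yaw),3),"| t",round(s["time_s"],1),"open",round(s["opening"],3),"F",np.round(s["force"],1),"grip",np.round(s["grasp_force"],1))
def deckpos():
    import m; R,o=m.T(np.load("deck.npy")); s=read_state(); print("tcp deck mm",(R.T@(s["position"]-o)*1000).round(1),"world",np.round(s["position"],4))
E
python3 -m jog '[{"roll":-0.125},{"roll":-0.125},{"roll":-0.125},{"roll":-0.125},{"roll":-0.121},{}]'
python3 -c "
from h import *
need(D(26,-208,88)+[0,0,.08]); deckpos()"
```

```text
tx ty tz cm [-43.58 -33.95   2.16] roll -0.621 | t 4.3 open 0.996 F [-0.7 -0.2  0.5] grip 0.0
tcp deck mm [-64.7 321.7 251.3] world [0.2467 0.5742 0.2415]$[0]: bad value
```

```bash
python3 -m jog '[{"roll":-0.125,"jaw":1},{"roll":-0.125,"jaw":1},{"roll":-0.125,"jaw":1},{"roll":-0.125,"jaw":1},{"roll":-0.121,"jaw":1},{"tx":0,"jaw":1}]'
python3 -c "
from h import *
need(D(26,-208,88)+[0,0,.08]); deckpos()"
```

```text
tx ty tz cm [-43.58 -33.95   2.16] roll -0.621 | t 4.3 open 0.996 F [-0.7 -0.2  0.5] grip 0.0
tcp deck mm [-64.7 321.7 251.3] world [0.2467 0.5742 0.2415]$[0]: bad value
```

```bash
python3 -m jog '[{"tx":0,"ty":0,"tz":0,"roll":-0.125,"jaw":1},{"tx":0,"ty":0,"tz":0,"roll":-0.125,"jaw":1},{"tx":0,"ty":0,"tz":0,"roll":-0.125,"jaw":1},{"tx":0,"ty":0,"tz":0,"roll":-0.125,"jaw":1},{"tx":0,"ty":0,"tz":0,"roll":-0.121,"jaw":1}]'
python3 -c "
from h import *
need(D(26,-208,88)+[0,0,.08]); deckpos()"
```

```text
time_s: 4.85
position: [0.2467, 0.5743, 0.2416]
tcp_rot: [[-0.976, -0.219, 0.0], [-0.219, 0.976, 0.0], [-0.0, 0.0, -1.0]]
force: [0.3, -0.1, 0.5]
opening: 0.997
grasp_force: 0.0
tx ty tz cm [-15.42 -53.05   2.17] roll 0.005 | t 4.8 open 0.997 F [ 0.3 -0.1  0.5] grip 0.0
tcp deck mm [-64.6 321.7 251.3] world [0.2467 0.5743 0.2416]
```

```bash
python3 -m jog '[{"tx":-1.3,"ty":-4.4,"tz":0,"roll":0.005,"jaw":1},{"tx":-1.3,"ty":-4.4,"tz":0,"roll":0,"jaw":1},{"tx":-1.3,"ty":-4.4,"tz":0,"roll":0,"jaw":1},{"tx":-1.3,"ty":-4.4,"tz":0,"roll":0,"jaw":1},{"tx":-1.3,"ty":-4.4,"tz":0,"roll":0,"jaw":1},{"tx":-1.3,"ty":-4.4,"tz":0,"roll":0,"jaw":1}]' >/dev/null
python3 -m jog '[{"tx":-1.3,"ty":-4.4,"tz":0,"roll":0,"jaw":1},{"tx":-1.3,"ty":-4.4,"tz":0,"roll":0,"jaw":1},{"tx":-1.3,"ty":-4.4,"tz":0,"roll":0,"jaw":1},{"tx":-1.3,"ty":-4.4,"tz":0,"roll":0,"jaw":1},{"tx":-1.3,"ty":-4.4,"tz":0,"roll":0,"jaw":1},{"tx":-1.1,"ty":-4.6,"tz":0,"roll":0,"jaw":1},{"tx":0,"ty":0,"tz":0,"roll":0,"jaw":1}]'
python3 -c "
from h import *
need(D(26,-208,88)); deckpos()"
```

```text
time_s: 6.15
position: [0.5119, 0.0831, 0.242]
tcp_rot: [[-0.979, -0.202, 0.004], [-0.202, 0.979, -0.002], [-0.004, -0.003, -1.0]]
force: [-0.2, 0.4, 0.6]
opening: 0.999
grasp_force: 0.0
tx ty tz cm [-0.22  0.71 10.21] roll -0.012 | t 6.2 open 0.999 F [-0.2  0.4  0.6] grip 0.0
tcp deck mm [  71.6 -214.8  179.4] world [0.5119 0.0831 0.242 ]
```

```bash
python3 -m jog '[{"tx":-0.2,"ty":0.7,"tz":3.4,"roll":-0.012,"jaw":1},{"tx":0,"ty":0,"tz":3.4,"roll":0,"jaw":0.5},{"tx":0,"ty":0,"tz":3.4,"roll":0,"jaw":0},{"tx":0,"ty":0,"tz":0,"roll":0,"jaw":0},{"tx":0,"ty":0,"tz":0,"roll":0,"jaw":0},{"tx":0,"ty":0,"tz":0,"roll":0,"jaw":0},{"tx":0,"ty":0,"tz":0,"roll":0,"jaw":0}]'
python3 -c "
from h import *
need(D(26,-231,88)); deckpos()"
```

```text
time_s: 6.85
position: [0.5098, 0.0956, 0.1414]
tcp_rot: [[-0.975, -0.221, 0.004], [-0.221, 0.975, -0.0], [-0.004, -0.001, -1.0]]
force: [0.2, -0.5, -0.4]
opening: 0.541
grasp_force: 0.0
tx ty tz cm [-0.18 -2.89  0.15] roll 0.007 | t 6.8 open 0.541 F [ 0.2 -0.5 -0.4] grip 0.0
tcp deck mm [  25.  -202.1   90.3] world [0.5098 0.0956 0.1414]
```

```bash
python3 -m jog '[{"tx":0,"ty":-0.3,"tz":0,"roll":0,"jaw":0},{"tx":0,"ty":-0.2,"tz":0,"roll":0,"jaw":0},{"tx":0,"ty":0,"tz":0,"roll":0,"jaw":0},{"tx":0,"ty":0,"tz":0,"roll":0,"jaw":0},{"tx":0,"ty":0,"tz":0,"roll":0,"jaw":0},{"tx":0,"ty":0,"tz":0,"roll":0,"jaw":0},{"tx":0,"ty":0,"tz":0,"roll":0,"jaw":0}]'
python3 -c "
from h import *
need(D(26,-231,88)); deckpos()"
```

```text
time_s: 7.55
position: [0.5099, 0.0901, 0.1397]
tcp_rot: [[-0.975, -0.22, 0.0], [-0.22, 0.975, -0.001], [-0.0, -0.001, -1.0]]
force: [-0.6, -3.7, 2.5]
opening: 0.113
grasp_force: 30.0
tx ty tz cm [-0.3  -2.36 -0.02] roll 0.006 | t 7.5 open 0.113 F [-0.6 -3.7  2.5] grip 30.0
tcp deck mm [  23.1 -207.5   89.3] world [0.5099 0.0901 0.1397]
```

```bash
python3 -m jog '[{"tx":0,"ty":-0.6,"tz":0,"roll":0,"jaw":0},{"tx":0,"ty":-0.6,"tz":0,"roll":0,"jaw":0},{"tx":0,"ty":-0.6,"tz":0,"roll":0,"jaw":0},{"tx":0,"ty":-0.4,"tz":0,"roll":0,"jaw":0},{"tx":0,"ty":0,"tz":0,"roll":0,"jaw":0}]'
python3 -c "
from h import *
need(D(26,-231,88)); deckpos()"
python3 -m jog '[{"tx":0,"ty":0,"tz":0,"roll":0,"jaw":1},{"tx":0,"ty":0,"tz":0,"roll":0,"jaw":1},{"tx":0,"ty":0,"tz":0,"roll":0,"jaw":1},{"tx":0,"ty":0,"tz":-4,"roll":0,"jaw":1},{"tx":0,"ty":0,"tz":-4,"roll":0,"jaw":1},{"tx":0,"ty":0,"tz":-3,"roll":0,"jaw":1}]'
python3 -c "
from h import *
need([.449,-.135,.169])"
```

```text
time_s: 8.05
position: [0.5146, 0.0683, 0.1397]
tcp_rot: [[-0.976, -0.22, -0.0], [-0.22, 0.976, -0.0], [0.0, -0.0, -1.0]]
force: [-1.8, 1.7, 6.2]
opening: 0.112
grasp_force: 30.0
tx ty tz cm [-0.32 -0.12 -0.02] roll 0.006 | t 8.1 open 0.112 F [-1.8  1.7  6.2] grip 30.0
tcp deck mm [  23.1 -229.8   89.3] world [0.5146 0.0683 0.1397]
time_s: 8.65
position: [0.5151, 0.0687, 0.2513]
tcp_rot: [[-0.975, -0.221, 0.001], [-0.221, 0.975, -0.001], [-0.001, -0.001, -1.0]]
force: [0.5, 0.2, -0.9]
opening: 0.572
grasp_force: 0.0
tx ty tz cm [ 10.95 -18.4    8.24] roll 0.007 | t 8.7 open 0.572 F [ 0.5  0.2 -0.9] grip 0.0
```

```bash
python3 -m jog '[{"tx":2.2,"ty":-3.7,"tz":0,"roll":0.007,"jaw":1},{"tx":2.2,"ty":-3.7,"tz":0,"roll":0,"jaw":1},{"tx":2.2,"ty":-3.7,"tz":0,"roll":0,"jaw":1},{"tx":2.2,"ty":-3.7,"tz":0,"roll":0,"jaw":1},{"tx":2.1,"ty":-3.6,"tz":3,"roll":0,"jaw":1},{"tx":0,"ty":0,"tz":4.2,"roll":0,"jaw":1},{"tx":0,"ty":0,"tz":3,"roll":0,"jaw":1},{"tx":0,"ty":0,"tz":0,"roll":0,"jaw":1}]'
python3 -c "
from h import *
need([.449,-.135,.068])"
```

```text
time_s: 9.45
position: [0.4451, -0.1323, 0.1451]
tcp_rot: [[-0.977, -0.212, -0.008], [-0.213, 0.977, 0.004], [0.007, 0.006, -1.0]]
force: [-1.1, 0.8, 0.2]
opening: 0.994
grasp_force: 0.0
tx ty tz cm [-0.37 -0.39  7.71] roll -0.001 | t 9.4 open 0.994 F [-1.1  0.8  0.2] grip 0.0
```

```bash
python3 -m jog '[{"tx":0,"ty":0,"tz":2,"roll":0,"jaw":1},{"tx":0,"ty":0,"tz":0,"roll":0,"jaw":1},{"tx":0,"ty":0,"tz":0,"roll":0,"jaw":1}]'
python3 -c "
from h import *
need([.449,-.135,.068])"
```

```text
time_s: 9.75
position: [0.4485, -0.133, 0.1293]
tcp_rot: [[-0.977, -0.214, 0.001], [-0.214, 0.977, -0.001], [-0.001, -0.001, -1.0]]
force: [0.3, -0.4, 0.3]
opening: 1.001
grasp_force: 0.0
tx ty tz cm [-0.   -0.2   6.13] roll 0.001 | t 9.8 open 1.001 F [ 0.3 -0.4  0.3] grip 0.0
```

```bash
python3 -m jog '[{"tx":0,"ty":-0.2,"tz":3,"roll":0,"jaw":1},{"tx":0,"ty":0,"tz":3.1,"roll":0,"jaw":0.6},{"tx":0,"ty":0,"tz":0,"roll":0,"jaw":0.4},{"tx":0,"ty":0,"tz":0,"roll":0,"jaw":0.4},{"tx":0,"ty":0,"tz":0,"roll":0,"jaw":0.4},{"tx":0,"ty":0,"tz":0,"roll":0,"jaw":0.4},{"tx":0,"ty":0,"tz":0,"roll":0,"jaw":0.4}]'
python3 -c "
from h import *
need([.449,-.135,.068])"
```

```text
time_s: 10.45
position: [0.4492, -0.1353, 0.0687]
tcp_rot: [[-0.977, -0.214, 0.003], [-0.214, 0.977, -0.001], [-0.002, -0.002, -1.0]]
force: [0.8, 1.8, 5.9]
opening: 0.581
grasp_force: 30.0
tx ty tz cm [0.02 0.04 0.07] roll -0.0 | t 10.4 open 0.581 F [0.8 1.8 5.9] grip 30.0
```

```bash
cat >> h.py <<'E'
def start(y,tcp=.0685,x=53):
    a=np.load("deck.npy")[2]; return D(x,y,0)-.026*np.array([np.cos(a),np.sin(a),0])+[0,0,tcp]
E
python3 -m jog '[{"tx":0,"ty":0,"tz":-3,"roll":0,"jaw":0.4},{"tx":0,"ty":0,"tz":-4.5,"roll":0,"jaw":0.4},{"tx":0,"ty":0,"tz":-4.5,"roll":0,"jaw":0.4},{"tx":0,"ty":0,"tz":-4.5,"roll":0,"jaw":0.4},{"tx":0,"ty":0,"tz":-2.5,"roll":0,"jaw":0.4},{"tx":0,"ty":0,"tz":0,"roll":0,"jaw":0.4},{"tx":0,"ty":0,"tz":0,"roll":0,"jaw":0.4}]'
python3 -c "
from h import *
need(start(-29)+[0,0,.02])"
```

```text
time_s: 11.15
position: [0.4479, -0.1347, 0.2576]
tcp_rot: [[-0.977, -0.214, 0.001], [-0.214, 0.977, -0.0], [-0.001, -0.001, -1.0]]
force: [-0.0, 0.9, -2.1]
opening: 0.576
grasp_force: 30.0
tx ty tz cm [-15.07  38.49   9.41] roll -0.0 | t 11.2 open 0.576 F [-0.   0.9 -2.1] grip 30.0
```

```bash
python3 -m jog '[{"tx":-1.6,"ty":4.0,"tz":0,"roll":0,"jaw":0.4},{"tx":-1.6,"ty":4.0,"tz":0,"roll":0,"jaw":0.4},{"tx":-1.6,"ty":4.0,"tz":0,"roll":0,"jaw":0.4},{"tx":-1.6,"ty":4.0,"tz":0,"roll":0,"jaw":0.4},{"tx":-1.6,"ty":4.0,"tz":0,"roll":0,"jaw":0.4},{"tx":-1.6,"ty":4.0,"tz":0,"roll":0,"jaw":0.4}]' >/dev/null
python3 -m jog '[{"tx":-1.6,"ty":4.0,"tz":0,"roll":0,"jaw":0.4},{"tx":-1.6,"ty":4.0,"tz":0,"roll":0,"jaw":0.4},{"tx":-1.6,"ty":4.0,"tz":0,"roll":0,"jaw":0.4},{"tx":-0.7,"ty":2.5,"tz":2,"roll":0,"jaw":0.4},{"tx":0,"ty":0,"tz":3.4,"roll":0,"jaw":0.4},{"tx":0,"ty":0,"tz":0,"roll":0,"jaw":0.4},{"tx":0,"ty":0,"tz":0,"roll":0,"jaw":0.4},{"tx":0,"ty":0,"tz":0,"roll":0,"jaw":0.4}]'
python3 -c "
from h import *
need(start(-29)+[0,0,.02])"
```

```text
time_s: 12.55
position: [0.5142, 0.2729, 0.2038]
tcp_rot: [[-0.977, -0.213, 0.0], [-0.213, 0.977, 0.0], [-0.0, -0.0, -1.0]]
force: [0.2, 0.4, -0.4]
opening: 0.584
grasp_force: 30.0
tx ty tz cm [0.1  0.09 4.04] roll -0.001 | t 12.6 open 0.584 F [ 0.2  0.4 -0.4] grip 30.0
```

```bash
python3 -m jog '[{"tx":0.1,"ty":0.1,"tz":3,"roll":0,"jaw":0.4},{"tx":0,"ty":0,"tz":2.4,"roll":0,"jaw":0.4},{"tx":0,"ty":0,"tz":0,"roll":0,"jaw":0.4},{"tx":0,"ty":0,"tz":0,"roll":0,"jaw":0.4},{"tx":0,"ty":0,"tz":0,"roll":0,"jaw":0.4}]'
python3 -c "
from h import *
need(start(-29))"
python3 -m jog '[{"tx":0,"ty":0,"tz":0.3,"roll":0,"jaw":0.4},{"tx":0,"ty":0,"tz":0.3,"roll":0,"jaw":0.4},{"tx":0,"ty":0,"tz":0,"roll":0,"jaw":0.4}]'
python3 -c "
from h import *
need(start(-29))"
```

```text
time_s: 13.05
position: [0.514, 0.2743, 0.1513]
tcp_rot: [[-0.977, -0.213, 0.004], [-0.213, 0.977, 0.001], [-0.004, 0.0, -1.0]]
force: [-0.5, 0.1, -1.1]
opening: 0.579
grasp_force: 30.0
tx ty tz cm [ 0.12 -0.05  0.79] roll -0.001 | t 13.1 open 0.579 F [-0.5  0.1 -1.1] grip 30.0
time_s: 13.35
position: [0.5129, 0.2744, 0.1443]
tcp_rot: [[-0.977, -0.214, 0.001], [-0.214, 0.977, 0.001], [-0.002, 0.0, -1.0]]
force: [-0.7, 0.4, 4.9]
opening: 0.577
grasp_force: 30.0
tx ty tz cm [ 0.01 -0.09  0.09] roll -0.0 | t 13.3 open 0.577 F [-0.7  0.4  4.9] grip 30.0
```

```bash
python3 -m jog '[{"tx":0.35,"ty":0,"tz":0.22,"roll":0,"jaw":0.4},{"tx":0.34,"ty":0,"tz":0.18,"roll":0,"jaw":0.4},{"tx":0.32,"ty":0,"tz":0.22,"roll":0,"jaw":0.4},{"tx":0.32,"ty":0,"tz":0.22,"roll":0,"jaw":0.4},{"tx":0,"ty":0,"tz":0,"roll":0,"jaw":0.4}]'
python3 -m jog '[{"tx":0.29,"ty":0,"tz":0.26,"roll":0,"jaw":0.4},{"tx":0.29,"ty":0,"tz":0.26,"roll":0,"jaw":0.4},{"tx":0.26,"ty":0,"tz":0.29,"roll":0,"jaw":0.4},{"tx":0,"ty":0,"tz":0,"roll":0,"jaw":0.4}]'
python3 -c "
from h import *
need(D(26,-28,58)+[0,0,.0105]); deckpos()
c=capture('scene'); cv2.imwrite('pics/p1.png',cv2.resize(c['img'][120:300,250:450,::-1],None,fx=3,fy=3))"
```

```text
time_s: 13.85
position: [0.5001, 0.272, 0.1363]
tcp_rot: [[-0.977, -0.214, 0.003], [-0.214, 0.977, 0.001], [-0.003, 0.001, -1.0]]
force: [-0.9, 1.4, 5.9]
opening: 0.58
grasp_force: 30.0
time_s: 14.25
position: [0.4916, 0.2701, 0.128]
tcp_rot: [[-0.977, -0.214, 0.002], [-0.214, 0.977, 0.001], [-0.002, 0.001, -1.0]]
force: [-1.6, -0.0, 5.8]
opening: 0.58
grasp_force: 30.0
tx ty tz cm [ 0.34 -0.02  0.4 ] roll 0.0 | t 14.2 open 0.58 F [-1.6 -0.   5.8] grip 30.0
tcp deck mm [ 35.8 -27.8  69.2] world [0.4916 0.2701 0.128 ]
```

View pics/p1.png

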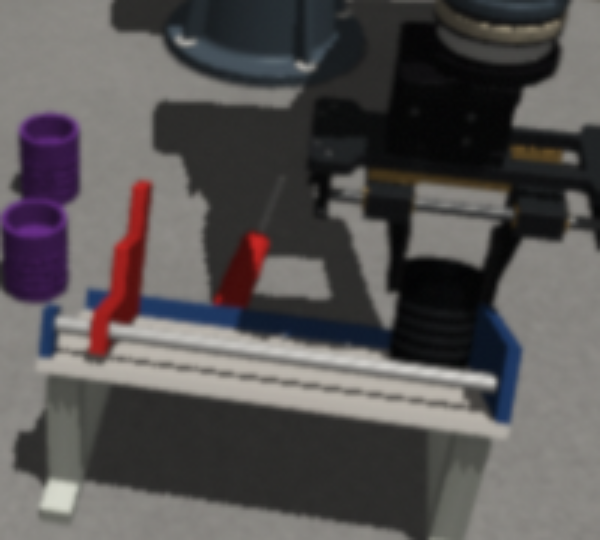

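The picture shows the fitting at about (437, 315), tilting in the grip next to the end wall, and the stop pulled back at about (120, 280). I finish the arc against the lip.

```bash
python3 -m jog '[{"tx":0.2,"ty":0,"tz":0.22,"roll":0,"jaw":0.4},{"tx":0.2,"ty":0,"tz":0.22,"roll":0,"jaw":0.4},{"tx":0.1,"ty":0,"tz":0.1,"roll":0,"jaw":0.4},{"tx":0,"ty":0,"tz":0,"roll":0,"jaw":0.4},{"tx":0,"ty":0,"tz":0,"roll":0,"jaw":0.4}]'
python3 -c "
from h import *
need(D(26,-28,58)+[0,0,.0105]); deckpos()"
```

```text
time_s: 14.8
position: [0.488, 0.2693, 0.1236]
tcp_rot: [[-0.977, -0.214, 0.005], [-0.214, 0.977, 0.002], [-0.005, 0.001, -1.0]]
force: [-1.2, 0.5, 10.8]
opening: 0.581
grasp_force: 31.3
tx ty tz cm [-0.03 -0.03 -0.03] roll -0.0 | t 14.8 open 0.581 F [-1.2  0.5 10.8] grip 31.3
tcp deck mm [ 30.6 -27.7  67.1] world [0.488  0.2693 0.1236]
```

```bash
python3 -m jog '[{"tx":0.15,"ty":0,"tz":0.05,"roll":0,"jaw":0.4},{"tx":0.15,"ty":0,"tz":0.05,"roll":0,"jaw":0.4},{"tx":0,"ty":0,"tz":0,"roll":0,"jaw":0.4}]'
python3 -c "
from h import *
need(D(26,-28,58)+[0,0,.0105]); deckpos()"
```

```text
time_s: 15.1
position: [0.4863, 0.2689, 0.1227]
tcp_rot: [[-0.977, -0.214, 0.008], [-0.214, 0.977, 0.002], [-0.008, 0.001, -1.0]]
force: [0.3, -0.9, 7.9]
opening: 0.576
grasp_force: 31.2
tx ty tz cm [-0.2  -0.02 -0.12] roll -0.0 | t 15.1 open 0.576 F [ 0.3 -0.9  7.9] grip 31.2
tcp deck mm [ 28.6 -27.8  67.2] world [0.4863 0.2689 0.1227]
```

```bash
python3 -m jog '[{"tx":0.15,"ty":0,"tz":0.06,"roll":0,"jaw":0.4},{"tx":0.15,"ty":0,"tz":0.06,"roll":0,"jaw":0.4},{"tx":0,"ty":0,"tz":0,"roll":0,"jaw":0.4},{"tx":0,"ty":0,"tz":0,"roll":0,"jaw":0.4}]'
python3 -c "
from h import *
need(D(26,-28,58)+[0,0,.0105]); deckpos()"
```

```text
time_s: 15.5
position: [0.4859, 0.2688, 0.1227]
tcp_rot: [[-0.977, -0.214, 0.013], [-0.214, 0.977, 0.004], [-0.014, 0.001, -1.0]]
force: [2.4, -0.0, 11.6]
opening: 0.58
grasp_force: 30.7
tx ty tz cm [-0.25 -0.02 -0.12] roll -0.0 | t 15.5 open 0.58 F [ 2.4 -0.  11.6] grip 30.7
tcp deck mm [ 28.2 -27.8  67.3] world [0.4859 0.2688 0.1227]
```

```bash
python3 -m jog '[{"tx":-0.3,"ty":0,"tz":-0.2,"roll":0,"jaw":0.4},{"tx":0,"ty":0,"tz":0,"roll":0,"jaw":0.65},{"tx":0,"ty":0,"tz":0,"roll":0,"jaw":0.7},{"tx":0,"ty":0,"tz":0,"roll":0,"jaw":0.7},{"tx":0,"ty":0,"tz":0,"roll":0,"jaw":0.7},{"tx":0,"ty":0,"tz":-2,"roll":0,"jaw":0.7},{"tx":0,"ty":0,"tz":-4,"roll":0,"jaw":1},{"tx":0,"ty":0,"tz":-4,"roll":0,"jaw":1}]' | tail -3
python3 -c "
from h import *
need([.452,-.268,.25]);deckpos()
c=capture('scene'); a=cv2.resize(c['img'][170:290,250:450,::-1],None,fx=3,fy=2.5*1.2)
t=capture('top'); b=cv2.resize(t['img'][140:260,120:320,::-1],None,fx=3,fy=3); cv2.imwrite('pics/p2.png',cv2.resize(np.vstack([a,b]),(500,600)))"
```

```text
force: [1.7, 0.7, 0.1]
opening: 0.805
grasp_force: 0.0
tx ty tz cm [ 14.4  -51.67  -2.84] roll -0.0 | t 16.3 open 0.805 F [1.7 0.7 0.1] grip 0.0
tcp deck mm [ 71.  -28.3 155.9] world [0.4823 0.2675 0.221 ]
```

View pics/p2.png

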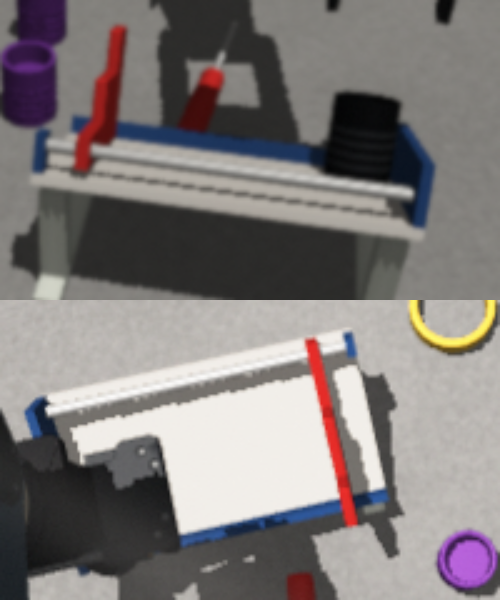

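The picture shows the first fitting standing flat, tilted with the deck, next to the wall at about (365, 135). The next one is at (0.452, -0.268).

```bash
python3 -m jog '[{"tx":1.2,"ty":-4.3,"tz":-0.5,"roll":0,"jaw":1},{"tx":1.2,"ty":-4.3,"tz":0,"roll":0,"jaw":1},{"tx":1.2,"ty":-4.3,"tz":0,"roll":0,"jaw":1},{"tx":1.2,"ty":-4.3,"tz":0,"roll":0,"jaw":1},{"tx":1.2,"ty":-4.3,"tz":0,"roll":0,"jaw":1},{"tx":1.2,"ty":-4.3,"tz":0,"roll":0,"jaw":1}]' >/dev/null
python3 -m jog '[{"tx":1.2,"ty":-4.3,"tz":0,"roll":0,"jaw":1},{"tx":1.2,"ty":-4.3,"tz":0,"roll":0,"jaw":1},{"tx":1.2,"ty":-4.3,"tz":0,"roll":0,"jaw":1},{"tx":1.2,"ty":-4.3,"tz":0,"roll":0,"jaw":1},{"tx":1.2,"ty":-4.3,"tz":2,"roll":0,"jaw":1},{"tx":1.2,"ty":-4.3,"tz":4,"roll":0,"jaw":1},{"tx":0,"ty":0,"tz":4,"roll":0,"jaw":1},{"tx":0,"ty":0,"tz":0,"roll":0,"jaw":1}]' >/dev/null
python3 -m jog '[{"tx":0,"ty":0,"tz":0,"roll":0,"jaw":1},{"tx":0,"ty":0,"tz":0,"roll":0,"jaw":1}]' >/dev/null
python3 -c "
from h import *
need([.452,-.268,.0685])"
```

```text
tx ty tz cm [ 0.4  -0.8   6.56] roll 0.001 | t 18.0 open 1.0 F [0.2 0.  0.9] grip 0.0
```

```bash
python3 -m jog '[{"tx":0.4,"ty":-0.8,"tz":0,"roll":0,"jaw":1},{"tx":0,"ty":0,"tz":3,"roll":0,"jaw":1},{"tx":0,"ty":0,"tz":3.5,"roll":0,"jaw":0.8},{"tx":0,"ty":0,"tz":0,"roll":0,"jaw":0.4},{"tx":0,"ty":0,"tz":0,"roll":0,"jaw":0.4},{"tx":0,"ty":0,"tz":0,"roll":0,"jaw":0.4},{"tx":0,"ty":0,"tz":0,"roll":0,"jaw":0.4},{"tx":0,"ty":0,"tz":0,"roll":0,"jaw":0.4}]'
python3 -c "
from h import *
need([.452,-.268,.0685])"
```

```text
time_s: 18.8
position: [0.4521, -0.269, 0.0696]
tcp_rot: [[-0.977, -0.214, 0.003], [-0.214, 0.977, -0.002], [-0.002, -0.003, -1.0]]
force: [0.3, -0.1, 6.7]
opening: 0.595
grasp_force: 30.0
tx ty tz cm [-0.01  0.1   0.11] roll -0.0 | t 18.8 open 0.595 F [ 0.3 -0.1  6.7] grip 30.0
```

```bash
python3 -m jog '[{"tx":0,"ty":0,"tz":-3,"roll":0,"jaw":0.4},{"tx":0,"ty":0,"tz":-4.5,"roll":0,"jaw":0.4},{"tx":0,"ty":0,"tz":-4.5,"roll":0,"jaw":0.4},{"tx":0,"ty":0,"tz":-4.5,"roll":0,"jaw":0.4},{"tx":0,"ty":0,"tz":-2.5,"roll":0,"jaw":0.4},{"tx":0,"ty":0,"tz":0,"roll":0,"jaw":0.4},{"tx":0,"ty":0,"tz":0,"roll":0,"jaw":0.4}]'
python3 -c "
from h import *
need(start(-100,.0695,51)+[0,0,.02])"
```

```text
time_s: 19.5
position: [0.4508, -0.2679, 0.258]
tcp_rot: [[-0.977, -0.214, 0.0], [-0.214, 0.977, -0.0], [-0.0, -0.0, -1.0]]
force: [-0.1, 0.4, -1.4]
opening: 0.592
grasp_force: 30.0
tx ty tz cm [-17.46  44.47   9.45] roll -0.0 | t 19.5 open 0.592 F [-0.1  0.4 -1.4] grip 30.0
```

```bash
python3 -m jog '[{"tx":-1.6,"ty":4.05,"tz":0,"roll":0,"jaw":0.4},{"tx":-1.6,"ty":4.05,"tz":0,"roll":0,"jaw":0.4},{"tx":-1.6,"ty":4.05,"tz":0,"roll":0,"jaw":0.4},{"tx":-1.6,"ty":4.05,"tz":0,"roll":0,"jaw":0.4},{"tx":-1.6,"ty":4.05,"tz":0,"roll":0,"jaw":0.4},{"tx":-1.6,"ty":4.05,"tz":0,"roll":0,"jaw":0.4}]' >/dev/null
python3 -m jog '[{"tx":-1.6,"ty":4.05,"tz":0,"roll":0,"jaw":0.4},{"tx":-1.6,"ty":4.05,"tz":0,"roll":0,"jaw":0.4},{"tx":-1.6,"ty":4.05,"tz":0,"roll":0,"jaw":0.4},{"tx":-1.6,"ty":4.05,"tz":0,"roll":0,"jaw":0.4},{"tx":-1.5,"ty":4,"tz":1,"roll":0,"jaw":0.4},{"tx":0,"ty":0,"tz":2,"roll":0,"jaw":0.4},{"tx":0,"ty":0,"tz":2,"roll":0,"jaw":0.4},{"tx":0,"ty":0,"tz":0,"roll":0,"jaw":0.4}]' >/dev/null
python3 -m jog '[{"tx":0,"ty":0,"tz":0,"roll":0,"jaw":0.4},{"tx":0,"ty":0,"tz":0,"roll":0,"jaw":0.4}]' >/dev/null
python3 -c "
from h import *
need(start(-100,.0695,51))"
```

```text
tx ty tz cm [0.09 0.05 6.45] roll -0.001 | t 21.1 open 0.592 F [-0.3 -0.1 -1.8] grip 30.0
```

```bash
python3 -m jog '[{"tx":0.1,"ty":0.05,"tz":3,"roll":0,"jaw":0.4},{"tx":0,"ty":0,"tz":2.8,"roll":0,"jaw":0.4},{"tx":0,"ty":0,"tz":0,"roll":0,"jaw":0.4},{"tx":0,"ty":0,"tz":0.3,"roll":0,"jaw":0.4},{"tx":0,"ty":0,"tz":0.3,"roll":0,"jaw":0.4},{"tx":0,"ty":0,"tz":0,"roll":0,"jaw":0.4},{"tx":0,"ty":0,"tz":0,"roll":0,"jaw":0.4}]'
python3 -c "
from h import *
need(start(-100,.0695,51))"
```

```text
time_s: 21.8
position: [0.5267, 0.2042, 0.1449]
tcp_rot: [[-0.977, -0.214, 0.002], [-0.214, 0.977, 0.0], [-0.002, -0.0, -1.0]]
force: [0.2, 0.7, -1.3]
opening: 0.591
grasp_force: 30.0
tx ty tz cm [ 0.03 -0.03  0.15] roll -0.0 | t 21.8 open 0.591 F [ 0.2  0.7 -1.3] grip 30.0
```

```bash
python3 -m jog '[{"tx":0,"ty":0,"tz":0.2,"roll":0,"jaw":0.4},{"tx":0,"ty":0,"tz":0,"roll":0,"jaw":0.4},{"tx":0,"ty":0,"tz":0,"roll":0,"jaw":0.4}]'
python3 -c "
from h import *
need(start(-100,.0695,51))"
```

```text
time_s: 22.1
position: [0.5262, 0.2041, 0.143]
tcp_rot: [[-0.977, -0.214, 0.001], [-0.214, 0.977, -0.0], [-0.001, -0.0, -1.0]]
force: [-1.7, -0.6, 5.3]
opening: 0.595
grasp_force: 30.0
tx ty tz cm [-0.02 -0.04 -0.04] roll -0.0 | t 22.1 open 0.595 F [-1.7 -0.6  5.3] grip 30.0
```

Contact is at the expected height. I repeat the arc.

```bash
python3 -m jog '[{"tx":0.35,"ty":0,"tz":0.2,"roll":0,"jaw":0.4},{"tx":0.34,"ty":0,"tz":0.18,"roll":0,"jaw":0.4},{"tx":0.32,"ty":0,"tz":0.22,"roll":0,"jaw":0.4},{"tx":0.32,"ty":0,"tz":0.22,"roll":0,"jaw":0.4},{"tx":0.29,"ty":0,"tz":0.26,"roll":0,"jaw":0.4},{"tx":0.29,"ty":0,"tz":0.26,"roll":0,"jaw":0.4},{"tx":0.26,"ty":0,"tz":0.29,"roll":0,"jaw":0.4},{"tx":0,"ty":0,"tz":0,"roll":0,"jaw":0.4}]'
python3 -m jog '[{"tx":0.25,"ty":0,"tz":0.28,"roll":0,"jaw":0.4},{"tx":0.15,"ty":0,"tz":0.1,"roll":0,"jaw":0.4},{"tx":0.15,"ty":0,"tz":0.06,"roll":0,"jaw":0.4},{"tx":0,"ty":0,"tz":0,"roll":0,"jaw":0.4},{"tx":0,"ty":0,"tz":0,"roll":0,"jaw":0.4}]'
python3 -c "
from h import *
need(D(24,-100,58)+[0,0,.0115]);deckpos()"
```

```text
time_s: 22.9
position: [0.5045, 0.1993, 0.1257]
tcp_rot: [[-0.977, -0.214, -0.0], [-0.214, 0.977, -0.0], [0.0, -0.0, -1.0]]
force: [-1.7, -1.6, 4.9]
opening: 0.587
grasp_force: 30.0
time_s: 23.4
position: [0.503, 0.1992, 0.1242]
tcp_rot: [[-0.977, -0.213, 0.009], [-0.213, 0.977, 0.002], [-0.009, 0.0, -1.0]]
force: [-0.7, -0.0, 18.0]
opening: 0.594
grasp_force: 30.0
tx ty tz cm [ 0.12 -0.05  0.03] roll -0.001 | t 23.4 open 0.594 F [-0.7 -0.  18. ] grip 30.0
tcp deck mm [ 30.6 -99.5  67.8] world [0.503  0.1992 0.1242]
```

```bash
python3 -m jog '[{"tx":0.2,"ty":0,"tz":0,"roll":0,"jaw":0.4},{"tx":0.2,"ty":0,"tz":0,"roll":0,"jaw":0.4},{"tx":0,"ty":0,"tz":0,"roll":0,"jaw":0.4},{"tx":0,"ty":0,"tz":0,"roll":0,"jaw":0.4}]'
python3 -c "
from h import *
need(D(24,-100,58)+[0,0,.0115]);deckpos()"
```

```text
time_s: 23.8
position: [0.5015, 0.1987, 0.1242]
tcp_rot: [[-0.977, -0.213, 0.014], [-0.213, 0.977, 0.003], [-0.014, 0.0, -1.0]]
force: [2.9, 1.3, 13.8]
opening: 0.598
grasp_force: 30.0
tx ty tz cm [-0.04 -0.04  0.02] roll -0.001 | t 23.8 open 0.598 F [ 2.9  1.3 13.8] grip 30.0
tcp deck mm [ 29.1 -99.6  68.5] world [0.5015 0.1987 0.1242]
```

Seated against the lip; release.

```bash
python3 -m jog '[{"tx":-0.4,"ty":0,"tz":-0.2,"roll":0,"jaw":0.4},{"tx":0,"ty":0,"tz":0,"roll":0,"jaw":0.65},{"tx":0,"ty":0,"tz":0,"roll":0,"jaw":0.66},{"tx":0,"ty":0,"tz":0,"roll":0,"jaw":0.66},{"tx":0,"ty":0,"tz":0,"roll":0,"jaw":0.66},{"tx":0,"ty":0,"tz":-2,"roll":0,"jaw":0.66},{"tx":0,"ty":0,"tz":-4,"roll":0,"jaw":0.66},{"tx":0,"ty":0,"tz":-5,"roll":0,"jaw":1}]' | tail -3
python3 -m jog '[{"tx":-1.1,"ty":-4.3,"tz":-0.5,"roll":0,"jaw":1},{"tx":-1.1,"ty":-4.3,"tz":0,"roll":0,"jaw":1},{"tx":-1.1,"ty":-4.3,"tz":0,"roll":0,"jaw":1},{"tx":-1.1,"ty":-4.3,"tz":0,"roll":0,"jaw":1},{"tx":-1.1,"ty":-4.3,"tz":0,"roll":0,"jaw":1},{"tx":0,"ty":0,"tz":0,"roll":0,"jaw":1}]' >/dev/null
python3 -c "
from h import *
need([.5795,-.122,.14])
for n in('scene','top'):
  c=capture(n)
  for r in landmark_of(n,'fitting_a'): 
     a=at_z(c,*r['point'],.06); print(n,round(r['p'],2),a[:2].round(3),at_z(c,*r['point'],0)[:2].round(3))
print(D(24,-28,0),D(24,-100,0))"
```

```text
force: [1.0, 0.8, -0.4]
opening: 0.694
grasp_force: 0.0
tx ty tz cm [  4.63 -10.91   9.8 ] roll -0.006 | t 25.2 open 0.998 F [-0.1  0.1  0. ] grip 0.0
scene 0.93 [ 0.538 -0.011] [ 0.471 -0.047]
scene 0.86 [0.529 0.206] [0.462 0.193]
scene 0.81 [ 0.431 -0.035] [ 0.353 -0.073]
scene 0.76 [0.511 0.273] [0.442 0.267]
scene 0.64 [ 0.634 -0.079] [ 0.578 -0.123]
scene 0.52 [0.767 0.001] [ 0.725 -0.033]
top 0.9 [0.504 0.277] [0.51  0.294]
top 0.88 [0.53  0.207] [0.537 0.218]
[0.51318717 0.27456008 0.06126732] [0.52858213 0.2042252  0.06126732]
```

```bash
python3 -m jog '[{"tx":1.5,"ty":-3.6,"tz":0,"roll":-0.006,"jaw":1},{"tx":1.5,"ty":-3.6,"tz":0,"roll":0,"jaw":1},{"tx":1.6,"ty":-3.7,"tz":3,"roll":0,"jaw":1},{"tx":0,"ty":0,"tz":3.5,"roll":0,"jaw":1},{"tx":0,"ty":0,"tz":3.3,"roll":0,"jaw":1},{"tx":0,"ty":0,"tz":0,"roll":0,"jaw":1},{"tx":0,"ty":0,"tz":0,"roll":0,"jaw":1},{"tx":0,"ty":0,"tz":0,"roll":0,"jaw":1}]' >/dev/null
python3 -c "
from h import *
need([.5795,-.122,.0685])"
```

```text
tx ty tz cm [ 0.13 -0.62  7.37] roll 0.007 | t 26.2 open 1.003 F [0.9 0.4 0.4] grip 0.0
```

```bash
python3 -m jog '[{"tx":0.1,"ty":-0.6,"tz":0,"roll":0.007,"jaw":1},{"tx":0,"ty":0,"tz":3.7,"roll":0,"jaw":1},{"tx":0,"ty":0,"tz":3.7,"roll":0,"jaw":0.8},{"tx":0,"ty":0,"tz":0,"roll":0,"jaw":0.4},{"tx":0,"ty":0,"tz":0,"roll":0,"jaw":0.4},{"tx":0,"ty":0,"tz":0,"roll":0,"jaw":0.4},{"tx":0,"ty":0,"tz":0,"roll":0,"jaw":0.4},{"tx":0,"ty":0,"tz":0,"roll":0,"jaw":0.4}]'
python3 -c "
from h import *
need([.5795,-.122,.0685])"
```

```text
time_s: 27.0
position: [0.5797, -0.1227, 0.0684]
tcp_rot: [[-0.977, -0.213, 0.004], [-0.213, 0.977, -0.001], [-0.003, -0.002, -1.0]]
force: [-0.2, 0.8, 6.2]
opening: 0.593
grasp_force: 30.0
tx ty tz cm [ 0.    0.07 -0.01] roll -0.001 | t 27.0 open 0.593 F [-0.2  0.8  6.2] grip 30.0
```

```bash
python3 -m jog '[{"tx":0,"ty":0,"tz":-3,"roll":0,"jaw":0.4},{"tx":0,"ty":0,"tz":-4.5,"roll":0,"jaw":0.4},{"tx":0,"ty":0,"tz":-4.5,"roll":0,"jaw":0.4},{"tx":0,"ty":0,"tz":-4.5,"roll":0,"jaw":0.4},{"tx":0,"ty":0,"tz":-2.5,"roll":0,"jaw":0.4},{"tx":0,"ty":0,"tz":0,"roll":0,"jaw":0.4},{"tx":0,"ty":0,"tz":0,"roll":0,"jaw":0.4}]'
python3 -c "
from h import *
need(start(-171.5,.0685,51)+[0,0,.02])"
```

```text
time_s: 27.7
position: [0.5778, -0.122, 0.2565]
tcp_rot: [[-0.977, -0.213, 0.0], [-0.213, 0.977, -0.0], [-0.0, -0.0, -1.0]]
force: [0.5, 0.5, -1.8]
opening: 0.594
grasp_force: 30.0
tx ty tz cm [-1.92 25.78  9.4 ] roll -0.001 | t 27.7 open 0.594 F [ 0.5  0.5 -1.8] grip 30.0
```

```bash
python3 -m jog '[{"tx":-0.3,"ty":4,"tz":0,"roll":0,"jaw":0.4},{"tx":-0.3,"ty":4,"tz":0,"roll":0,"jaw":0.4},{"tx":-0.3,"ty":4,"tz":0,"roll":0,"jaw":0.4},{"tx":-0.3,"ty":4,"tz":0,"roll":0,"jaw":0.4},{"tx":-0.3,"ty":4,"tz":0,"roll":0,"jaw":0.4},{"tx":-0.3,"ty":4,"tz":0,"roll":0,"jaw":0.4},{"tx":-0.1,"ty":1.8,"tz":0,"roll":0,"jaw":0.4},{"tx":0,"ty":0,"tz":0,"roll":0,"jaw":0.4}]' >/dev/null
python3 -m jog '[{"tx":0,"ty":0,"tz":0,"roll":0,"jaw":0.4},{"tx":0,"ty":0,"tz":0,"roll":0,"jaw":0.4}]' >/dev/null
python3 -c "
from h import *
need(start(-171.5,.0685,51))"
```

```text
tx ty tz cm [-0.05  0.11 11.28] roll -0.002 | t 28.7 open 0.596 F [ 0.5  0.9 -0.7] grip 30.0
```

```bash
python3 -m jog '[{"tx":0,"ty":0.1,"tz":3.5,"roll":0,"jaw":0.4},{"tx":0,"ty":0,"tz":3.5,"roll":0,"jaw":0.4},{"tx":0,"ty":0,"tz":3.2,"roll":0,"jaw":0.4},{"tx":0,"ty":0,"tz":0.4,"roll":0,"jaw":0.4},{"tx":0,"ty":0,"tz":0,"roll":0,"jaw":0.4},{"tx":0,"ty":0,"tz":0,"roll":0,"jaw":0.4},{"tx":0,"ty":0,"tz":0,"roll":0,"jaw":0.4}]' 
python3 -c "
from h import *
need(start(-171.5,.0685,51))"
```

```text
time_s: 29.4
position: [0.5433, 0.1346, 0.1521]
tcp_rot: [[-0.977, -0.212, 0.004], [-0.212, 0.977, 0.0], [-0.004, -0.001, -1.0]]
force: [-0.1, 0.2, -1.8]
opening: 0.592
grasp_force: 30.0
tx ty tz cm [ 0.17 -0.04  0.97] roll -0.002 | t 29.4 open 0.592 F [-0.1  0.2 -1.8] grip 30.0
```

```bash
python3 -m jog '[{"tx":0,"ty":0,"tz":0.3,"roll":0,"jaw":0.4},{"tx":0,"ty":0,"tz":0.3,"roll":0,"jaw":0.4},{"tx":0,"ty":0,"tz":0.1,"roll":0,"jaw":0.4},{"tx":0,"ty":0,"tz":0,"roll":0,"jaw":0.4},{"tx":0,"ty":0,"tz":0,"roll":0,"jaw":0.4}]' 
python3 -c "
from h import *
need(start(-171.5,.0685,51))"
```

```text
time_s: 29.9
position: [0.5418, 0.1349, 0.1433]
tcp_rot: [[-0.977, -0.213, -0.0], [-0.213, 0.977, 0.0], [0.0, 0.0, -1.0]]
force: [-1.0, -0.3, -1.5]
opening: 0.594
grasp_force: 30.0
tx ty tz cm [ 0.02 -0.09  0.09] roll -0.001 | t 29.9 open 0.594 F [-1.  -0.3 -1.5] grip 30.0
```

```bash
python3 -m jog '[{"tx":0,"ty":0,"tz":0.2,"roll":0,"jaw":0.4},{"tx":0,"ty":0,"tz":0,"roll":0,"jaw":0.4},{"tx":0,"ty":0,"tz":0,"roll":0,"jaw":0.4}]' 
python3 -c "
from h import *
need(start(-171.5,.0685,51))"
```

```text
time_s: 30.2
position: [0.5419, 0.1348, 0.1417]
tcp_rot: [[-0.977, -0.213, 0.0], [-0.213, 0.977, 0.0], [-0.0, -0.0, -1.0]]
force: [-1.0, -0.6, 3.0]
opening: 0.595
grasp_force: 30.0
tx ty tz cm [ 0.03 -0.09 -0.08] roll -0.001 | t 30.2 open 0.595 F [-1.  -0.6  3. ] grip 30.0
```

```bash
python3 -m jog '[{"tx":0.35,"ty":0,"tz":0.22,"roll":0,"jaw":0.4},{"tx":0.34,"ty":0,"tz":0.18,"roll":0,"jaw":0.4},{"tx":0.32,"ty":0,"tz":0.22,"roll":0,"jaw":0.4},{"tx":0.32,"ty":0,"tz":0.22,"roll":0,"jaw":0.4},{"tx":0.29,"ty":0,"tz":0.26,"roll":0,"jaw":0.4},{"tx":0.29,"ty":0,"tz":0.26,"roll":0,"jaw":0.4},{"tx":0.26,"ty":0,"tz":0.29,"roll":0,"jaw":0.4},{"tx":0,"ty":0,"tz":0,"roll":0,"jaw":0.4}]'
python3 -m jog '[{"tx":0.25,"ty":0,"tz":0.28,"roll":0,"jaw":0.4},{"tx":0.15,"ty":0,"tz":0.08,"roll":0,"jaw":0.4},{"tx":0.2,"ty":0,"tz":0,"roll":0,"jaw":0.4},{"tx":0.2,"ty":0,"tz":0,"roll":0,"jaw":0.4},{"tx":0.1,"ty":0,"tz":0,"roll":0,"jaw":0.4},{"tx":0,"ty":0,"tz":0,"roll":0,"jaw":0.4},{"tx":0,"ty":0,"tz":0,"roll":0,"jaw":0.4}]'
python3 -c "
from h import *
need(D(24,-171,58)+[0,0,.0105]);deckpos()"
```

```text
time_s: 31.0
position: [0.5213, 0.1304, 0.1255]
tcp_rot: [[-0.977, -0.212, 0.003], [-0.212, 0.977, 0.0], [-0.003, -0.0, -1.0]]
force: [-0.6, 0.3, 4.5]
opening: 0.595
grasp_force: 30.0
time_s: 31.7
position: [0.5168, 0.1292, 0.123]
tcp_rot: [[-0.977, -0.211, 0.012], [-0.211, 0.977, 0.002], [-0.012, -0.0, -1.0]]
force: [4.1, 3.9, 4.8]
opening: 0.596
grasp_force: 30.0
tx ty tz cm [-0.03 -0.02  0.01] roll -0.003 | t 31.7 open 0.596 F [4.1 3.9 4.8] grip 30.0
tcp deck mm [  28.7 -170.8   67.5] world [0.5168 0.1292 0.123 ]
```

```bash
python3 -m jog '[{"tx":-0.45,"ty":0,"tz":-0.1,"roll":0,"jaw":0.4},{"tx":0,"ty":0,"tz":0,"roll":0,"jaw":0.65},{"tx":0,"ty":0,"tz":0,"roll":0,"jaw":0.66},{"tx":0,"ty":0,"tz":0,"roll":0,"jaw":0.66},{"tx":0,"ty":0,"tz":0,"roll":0,"jaw":0.66},{"tx":0,"ty":0,"tz":-2,"roll":0,"jaw":0.66},{"tx":0,"ty":0,"tz":-4,"roll":0,"jaw":0.3},{"tx":0,"ty":0,"tz":-4,"roll":0,"jaw":0.3}]' | tail -3
python3 -m jog '[{"tx":0,"ty":-2,"tz":0,"roll":0,"jaw":0.3},{"tx":0,"ty":-2,"tz":0,"roll":0,"jaw":0.3},{"tx":0,"ty":-1.8,"tz":0,"roll":0,"jaw":0.3},{"tx":0,"ty":0,"tz":0,"roll":0,"jaw":0.3},{"tx":0,"ty":0,"tz":0,"roll":0,"jaw":0.3}]' >/dev/null
python3 -c "
from h import *
need(D(24,-229.8,90)); deckpos()
for n in('scene','top'):
  c=capture(n)
  for r in landmark_of(n,'fitting_a'): print(n,round(r['p'],2),at_z(c,*r['point'],.06)[:2].round(3))
  if n=='scene': cv2.imwrite('pics/p3.png',cv2.resize(c['img'][150:300,250:450,::-1],None,fx=3,fy=3))
print(D(24,-28,0),D(24,-100,0),D(24,-171,0))"
```

```text
force: [-0.1, 0.9, -0.4]
opening: 0.554
grasp_force: 0.0
tx ty tz cm [ 1.34 -0.14  8.12] roll -0.002 | t 33.0 open 0.303 F [-0.2 -0.1 -0.4] grip 0.0
tcp deck mm [  74.  -228.5  155.3] world [0.528  0.0726 0.2219]
scene 0.86 [ 0.529 -0.009]
scene 0.84 [0.523 0.202]
scene 0.82 [ 0.424 -0.043]
scene 0.79 [0.544 0.13 ]
scene 0.57 [0.508 0.271]
top 0.87 [ 0.363 -0.075]
top 0.82 [0.506 0.27 ]
top 0.78 [ 0.471 -0.028]
top 0.54 [0.553 0.137]
[0.51318717 0.27456008 0.06126732] [0.52858213 0.2042252  0.06126732] [0.54376328 0.13486719 0.06126732]
```

View pics/p3.png

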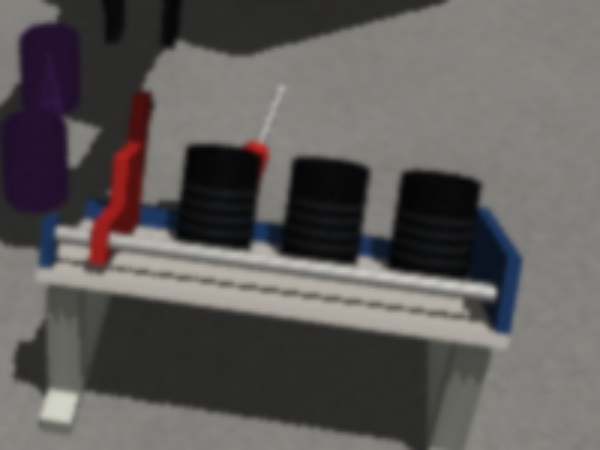

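The picture shows all three fittings standing square on the deck at cols 220, 325 and 437, with the stop behind them at col 125. I pinch the tab next and close the row.

```bash
python3 -m jog '[{"tx":1.3,"ty":-0.1,"tz":0,"roll":0,"jaw":0.3},{"tx":0,"ty":0,"tz":4,"roll":0,"jaw":0.3},{"tx":0,"ty":0,"tz":4,"roll":0,"jaw":0.3},{"tx":0,"ty":0,"tz":0,"roll":0,"jaw":0.3},{"tx":0,"ty":0,"tz":0,"roll":0,"jaw":0},{"tx":0,"ty":0,"tz":0,"roll":0,"jaw":0},{"tx":0,"ty":0,"tz":0,"roll":0,"jaw":0},{"tx":0,"ty":0,"tz":0,"roll":0,"jaw":0}]'
python3 -c "
from h import *
need(D(24,-161,90)); deckpos()"
```

```text
time_s: 34.0
position: [0.5175, 0.0689, 0.1441]
tcp_rot: [[-0.977, -0.213, 0.004], [-0.213, 0.977, -0.0], [-0.004, -0.001, -1.0]]
force: [0.9, 0.7, 4.7]
opening: 0.116
grasp_force: 30.0
tx ty tz cm [0.26 6.88 0.33] roll -0.001 | t 34.0 open 0.116 F [0.9 0.7 4.7] grip 30.0
tcp deck mm [  27.8 -229.8   91.8] world [0.5175 0.0689 0.1441]
```

```bash
python3 -m jog '[{"tx":0,"ty":0.5,"tz":0,"roll":0,"jaw":0},{"tx":0,"ty":0.5,"tz":0,"roll":0,"jaw":0},{"tx":0,"ty":0.5,"tz":0,"roll":0,"jaw":0},{"tx":0,"ty":0.5,"tz":0,"roll":0,"jaw":0},{"tx":0,"ty":0.5,"tz":0,"roll":0,"jaw":0},{"tx":0,"ty":0.5,"tz":0,"roll":0,"jaw":0},{"tx":0,"ty":0.4,"tz":0,"roll":0,"jaw":0},{"tx":0,"ty":0.4,"tz":0,"roll":0,"jaw":0}]'
python3 -m jog '[{"tx":0,"ty":0.4,"tz":0,"roll":0,"jaw":0},{"tx":0,"ty":0.4,"tz":0,"roll":0,"jaw":0},{"tx":0,"ty":0.4,"tz":0,"roll":0,"jaw":0},{"tx":0,"ty":0.4,"tz":0,"roll":0,"jaw":0},{"tx":0,"ty":0.4,"tz":0,"roll":0,"jaw":0},{"tx":0,"ty":0.4,"tz":0,"roll":0,"jaw":0},{"tx":0,"ty":0.2,"tz":0,"roll":0,"jaw":0},{"tx":0,"ty":0,"tz":0,"roll":0,"jaw":0}]'
python3 -c "
from h import *
need(D(24,-161,90)); deckpos()"
```

```text
time_s: 34.8
position: [0.5097, 0.1048, 0.1441]
tcp_rot: [[-0.977, -0.213, 0.005], [-0.213, 0.977, -0.002], [-0.004, -0.003, -1.0]]
force: [0.9, -5.1, 6.2]
opening: 0.112
grasp_force: 30.0
time_s: 35.6
position: [0.504, 0.1307, 0.1441]
tcp_rot: [[-0.977, -0.213, 0.004], [-0.213, 0.977, -0.002], [-0.004, -0.003, -1.0]]
force: [-0.1, -3.4, 7.0]
opening: 0.111
grasp_force: 30.0
tx ty tz cm [0.26 0.56 0.33] roll -0.0 | t 35.6 open 0.111 F [-0.1 -3.4  7. ] grip 30.0
tcp deck mm [  27.8 -166.6   91.8] world [0.504  0.1307 0.1441]
```

```bash
python3 -m jog '[{"tx":0,"ty":0.2,"tz":0,"roll":0,"jaw":0},{"tx":0,"ty":0.1,"tz":0,"roll":0,"jaw":0},{"tx":0,"ty":0,"tz":0,"roll":0,"jaw":0}]'
python3 -m jog '[{"tx":0,"ty":0.15,"tz":0,"roll":0,"jaw":0},{"tx":0,"ty":0,"tz":0,"roll":0,"jaw":0}]'|sed -n 2,4p
python3 -c "
from h import *
need(D(24,-161,90)); deckpos()"
```

```text
time_s: 35.9
position: [0.5034, 0.1334, 0.1441]
tcp_rot: [[-0.977, -0.213, 0.004], [-0.213, 0.977, -0.002], [-0.004, -0.003, -1.0]]
force: [-0.3, -4.0, 6.6]
opening: 0.114
grasp_force: 30.0
position: [0.5032, 0.1348, 0.1441]
tcp_rot: [[-0.977, -0.213, 0.004], [-0.213, 0.977, -0.002], [-0.004, -0.003, -1.0]]
force: [-0.4, -3.6, 7.3]
tx ty tz cm [0.26 0.14 0.33] roll -0.0 | t 36.1 open 0.11 F [-0.4 -3.6  7.3] grip 30.0
tcp deck mm [  27.8 -162.4   91.8] world [0.5032 0.1348 0.1441]
```

```bash
python3 -m jog '[{"tx":0,"ty":0.15,"tz":0,"roll":0,"jaw":0},{"tx":0,"ty":0,"tz":0,"roll":0,"jaw":0}]'|sed -n 2,4p
python3 -m jog '[{"tx":0,"ty":0.1,"tz":0,"roll":0,"jaw":0},{"tx":0,"ty":0,"tz":0,"roll":0,"jaw":0}]'|sed -n 2,4p
python3 -c "
from h import *
need(D(24,-161,90)); deckpos()"
```

```text
position: [0.5029, 0.1361, 0.1441]
tcp_rot: [[-0.977, -0.213, 0.004], [-0.213, 0.977, -0.002], [-0.004, -0.003, -1.0]]
force: [0.4, -5.3, 6.9]
position: [0.5027, 0.1369, 0.1441]
tcp_rot: [[-0.977, -0.213, 0.004], [-0.213, 0.977, -0.002], [-0.004, -0.003, -1.0]]
force: [0.9, -5.3, 5.7]
tx ty tz cm [ 0.26 -0.08  0.33] roll -0.0 | t 36.5 open 0.112 F [ 0.9 -5.3  5.7] grip 30.0
tcp deck mm [  27.8 -160.2   91.8] world [0.5027 0.1369 0.1441]
```

```bash
for i in 1; do python3 -m jog '[{"tx":0,"ty":0.1,"tz":0,"roll":0,"jaw":0},{"tx":0,"ty":0,"tz":0,"roll":0,"jaw":0}]'|sed -n 2,4p; done
python3 -m jog '[{"tx":0,"ty":0.1,"tz":0,"roll":0,"jaw":0},{"tx":0,"ty":0,"tz":0,"roll":0,"jaw":0}]'|sed -n 2,4p
python3 -c "
from h import *
need(D(24,-161,90)); deckpos()"
```

```text
position: [0.5027, 0.1371, 0.1441]
tcp_rot: [[-0.977, -0.214, 0.005], [-0.214, 0.977, -0.004], [-0.004, -0.005, -1.0]]
force: [0.0, -9.0, 6.9]
position: [0.5026, 0.1372, 0.1441]
tcp_rot: [[-0.977, -0.215, 0.005], [-0.215, 0.977, -0.006], [-0.004, -0.006, -1.0]]
force: [0.3, -12.3, 5.7]
tx ty tz cm [ 0.26 -0.1   0.33] roll 0.001 | t 36.9 open 0.114 F [  0.3 -12.3   5.7] grip 30.0
tcp deck mm [  27.8 -159.9   91.8] world [0.5026 0.1372 0.1441]
```

```bash
python3 -m jog '[{"tx":0,"ty":-0.15,"tz":0,"roll":0,"jaw":0},{"tx":0,"ty":0,"tz":0,"roll":0,"jaw":0.3},{"tx":0,"ty":0,"tz":0,"roll":0,"jaw":0.3},{"tx":0,"ty":0,"tz":0,"roll":0,"jaw":0.3},{"tx":0,"ty":0,"tz":-2,"roll":0,"jaw":0.3},{"tx":0,"ty":0,"tz":-4,"roll":0,"jaw":0.3},{"tx":0,"ty":0,"tz":-4,"roll":0,"jaw":0.3}]' | tail -3
python3 -m jog '[{"tx":3,"ty":-4,"tz":-2,"roll":0,"jaw":0.3},{"tx":3,"ty":-4,"tz":0,"roll":0,"jaw":0.3},{"tx":3,"ty":-4,"tz":0,"roll":0,"jaw":0.3},{"tx":3,"ty":-4,"tz":0,"roll":0,"jaw":0.3},{"tx":0,"ty":-4,"tz":0,"roll":0,"jaw":0.3},{"tx":0,"ty":-4,"tz":0,"roll":0,"jaw":0.3},{"tx":0,"ty":0,"tz":0,"roll":0,"jaw":0.3}]' | tail -3
python3 -c "
from h import *
a=capture('scene')['img'][170:290,250:450,::-1];b=capture('top')['img'][140:260,120:320,::-1]
cv2.imwrite('pics/p4.png',cv2.resize(np.vstack([a,b]),None,fx=2.5,fy=2.5,interpolation=cv2.INTER_CUBIC))
print(read_state()['time_s'])"
```

```text
force: [0.7, 0.3, 0.1]
opening: 0.294
grasp_force: 0.0
force: [0.7, -0.3, -0.3]
opening: 0.3
grasp_force: 0.0
38.4
```

View pics/p4.png

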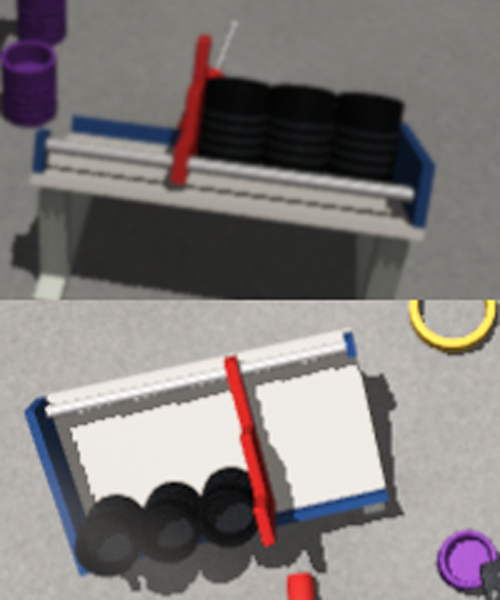

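The row is closed: three fittings flat along the lip from the wall (top view, cols 110, 172 and 228), with the stop against the last one. The tool is high and clear, so I hand in.

```bash
python3 -c "
from rig import *
print(hand_in())"
```

```text
the job is handed in; nothing more can be done
None
```

I set the three open black fittings mouths up and flat in a row along the front lip from the blue end wall, slid the red stop up to close the row with no visible gaps, and handed the job in at about 38 s. I never moved or touched the orange-plug fitting, screwdriver, tape or purple look-alikes.

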